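Slip the bookend under the end carton and close up the row

TASK

The carton with the red band stands loose at the end of the stock row. Tip it back, without lifting it off the table, until it leans by itself against the row, slide the flat steel foot of the blue bookend under its raised front edge, and push bookend and carton up to the row until the carton stands upright on the foot, square and in line with the row, with no gap on either side of it. Leave the other cartons standing in the row and everything else on the table where it is.

Things in the scene. Friction and masses are not known exactly. Their poses are not given: they have to be found in the camera images.
- end_carton: the loose carton: white with a red band, 130 mm (its x) by 80 mm (y) by 200 mm tall (z), 0.5 to 0.9 kg, evenly filled, friction on the table 0.32 to 0.48, too thick to grasp. Origin: centre of its underside. Its +y side (back) faces the green-banded carton across an open gap of about 84 to 104 mm; its -y side (front) faces the bookend
- rear_edge (a point): middle of the red-banded carton's bottom rear edge (carton frame 0, 40, 0 mm), on which it is tipped. It balances at 0.38 rad of tilt; beyond that it leans on until its top rear edge rests on the green-banded carton (at 0.42 to 0.55 rad) and stays there
- front_edge (a point): middle of the red-banded carton's bottom front edge (carton frame 0, -40, 0 mm); 33 to 42 mm above the table while the carton leans. Pushing this edge towards the row from there makes the carton stand up again
- row_carton: last carton of the row: white with a green band, 130 mm (x) by 70 mm (y) by 200 mm tall, 0.85 kg, loose, standing against the blue-banded carton. Origin: centre of its underside; its -y face looks at the red-banded carton
- inner_carton: first carton of the row: white with a blue band, 130 mm (x) by 62 mm (y) by 190 mm tall, 0.75 kg, loose, standing between the fixed white drawer cabinet (240 by 200 by 240 mm tall) and the green-banded carton, with 1 mm of play on each side. Origin: centre of its underside
- bookend: loose blue bookend, 0.6 kg; slides easily. Origin: on its underside, below the middle of its upright's inner face. The upright is 120 mm wide (x), 12 mm thick (y -12 to 0), 120 mm tall. On the outer (-y) side a vertical rib 20 mm thick (x) runs from the upright to y = -98 mm, its top 88 mm above the table
- foot_tip (a point): middle of the free end of the bookend's steel foot (bookend frame 0, 60, 1.5 mm). The foot is a bare plate 3 mm thick, 100 mm wide (x), flat on the table from y = -100 to +60 mm; the part from y = 0 to 60 mm is the blade that goes under the carton
- rib_grip (a point): a good point to grasp the bookend from above, fingers closing across the 20 mm rib along the bookend's x (bookend frame 0, -62, 66 mm)
- dish: oval steel instrument dish, 70 by 180 by 30 mm, loose bystander; origin: centre of its underside
- bottle: white bottle with blue cap, 60 mm diameter, 160 mm tall, loose bystander; origin: centre of its underside
- jar: amber glass jar with steel lid, 64 mm diameter, 75 mm tall, loose bystander; origin: centre of its underside
- handpiece: surgical drill handpiece lying down, 22 by 180 by 20 mm, long along its y, loose bystander; origin: under its middle, on the table
- flat_carton: brown flat carton, 110 by 160 by 45 mm, loose bystander; origin: centre of its underside
There are look-alikes about, which are no part of the job. Leave any orange or yellow look-alike of the end_carton alone. Leave any yellow look-alike of the bookend alone.

How it is judged:
By the outcome, as a careful person would: the job done as asked, in the order asked, and still so for the second after the job is handed in, with the robot touching nothing.
It also fails if it takes over 58 s, if anything falls off the work surface, if the arm or the gripper's body presses on something with over 40 N, if the wrist force passes 120 N, or if a joint passes its speed limit or range.

ROBOT

A 6-joint arm with a two-finger parallel gripper is mounted at the origin on the work surface. World frame = base frame: x ahead of the robot, y to its left, z up, the work surface at z = 0. Lengths are in mm, angles in degrees, forces in N, time in s.
With the tool pointing down it reaches from about 300 to 850 mm from the base axis. Payload 4.2 kg.
Tool frame: the origin (TCP) lies on the centre line of the jaws, within the pads' length; the fingertips stand 14 mm ahead of it and the grasp point (between the pads) lies 5 mm behind it (env.finger_overhang is the z of the fingertips in the tool frame, in mm); z points along the fingers, y is the line along which they close (so a half turn about z gives the same grasp; the last joint's range is limited). The gripper opens to 91 mm and grips with 3 to 60 N. Pads are 32 mm wide; open, the fingers measure 118 mm over their backs; the gripper's body (76 mm by 178 mm) begins 60 mm behind the grasp point.
Start: joints at [70.187, 18.312, 89.639, -0, 72.044, -1.146], TCP at [184.041, 544.767, 227.976] pointing down, gripper open.
Joint ranges: [-177.97, 177.97], [-48.28, 115.42], [12.27, 149.76], [-77.06, 257.06], [2.81, 150.46], [-146.56, 146.56]. Speed limits (degrees/s): [147.25, 147.25, 180, 180, 180, 180].

INTERFACE

Orientations are given as [roll, pitch, yaw] about the fixed x, y, z axes, in that order (R = Rz(yaw) Ry(pitch) Rx(roll)).
In Python, from workcell import sensors, viewer, env gives the robot as it stands. The module is installed in compiled form; this text tells all that it offers.
- The arm moves only by the tool step_arm, never from a script. Its argument "plan" is one flat list of numbers, 6 for each row, row after row: the shift along the tool's x, y, z in cm, then the turn, a rotation vector about the tool's x, y, z in rad. In form: [x, y, z, wx, wy, wz, x, y, z, wx, wy, wz, ...]. A call has 1 to 5 rows; each row shifts and turns the commanded pose from where the row before left it, along the tool's axes as they then stand; what a row does not reach is not made up. A row lasts 1/12 s, in which the tool goes at most 41.7 mm and 7.16 degrees, less where a joint would pass 70% of its speed; a pose out of reach is approached as far as the arm can. A call is refused whole if a number of a shift passes 4.17 or a number of a turn 0.125, either way. A call with a gripper value outside its range is refused whole. "hand" is the finger opening in cm, from 0 to 9.12, set as the call begins (left out, the last holds). The fingers move at their own pace and stop on an object; "newtons" is the grip in N (left out, the last holds). Time passes only in rows, so rows that do not move let the fingers close. It gives the time, the measured TCP pose, the force, the opening and the grip force at its end, in the units of the state.
- sensors.state(): the state, without advancing time (a new reading comes with each control period).
- viewer.grab_frame(name): name is "scene" or "side" or "wrist"; returns a dict with "img" (480x640x3 uint8, red, green, blue), "fx", "fy", "cx", "cy" (pixels), "position" and "attitude" of the camera in the world. Camera axes: x right, y down, z forward; pixel columns grow to the right and rows downward; lengths in mm; the calibration is good to about 2 mm. A picture is of the moment at which its call begins. There is no depth.
- env.job_done(): hands the job in; it is judged then, once.
Trained networks look in a picture, given as the dict that the camera call returned (one of the last four; its "shot" number tells which), for a name from the list of things; names that differ only in an ending like _2 or _b are one class to them, and where a whole thing is asked for, a point or a joint stands for the part that bears it (a point fixed in the world has none). Each returns a list of dicts, best first, with "score" (0 to 1); they miss things now and then, are a little off and sometimes report something else, mostly with a low value. They report only what shows in the picture. A call takes as long as a camera call. They do not tell look-alikes from the thing itself.
- viewer.boxes_of(name, picture): "location" ([column, row] in pixels, amid what is visible of it).
- viewer.pinpoint(name, picture): "location" ([column, row] in pixels: a listed point, or the origin of a listed thing).
The state is a dict: "time_s": time; "qpos": joint angles; "qvel": joint speeds; "effort": joint torques, N m; "ee_pos": TCP position; "ee_rot": TCP orientation; "force": force on the tool from outside, world axes, zero at the start; "torque": the same for the moment, N m; "gripper_width": finger opening in mm; "gripper_force": force on a finger pad.
Only numpy, scipy, OpenCV 4.12 (cv2) and the standard library are available. Lean on these libraries where they do the work, as an engineer would, in place of code of your own. Each camera call takes 0.05 s, during which the arm holds its last target. There are 200 camera calls.

## Working session

There is one attempt and no reset: what is moved stays moved. The work goes in short steps, Python scripts to look and compute and a tool call to move; the robot and the scene stay as the last step left them, time stands still between calls to the robot, and variables do not carry over. Pictures are saved under pics/ and viewed, at most 10 in all, crops included, and the job is handed in when it is done.

Besides the shell and the picture viewer there is one more tool, called after ">>>" as name(argument=value, ...), one argument or row to a line, values as JSON. step_arm: Moves the arm, as the interface text tells. Its arguments: {"type":"object","properties":{"plan":{"type":"array","items":{"type":"number"}},"hand":{"type":"number"},"newtons":{"type":"number"}},"required":["plan"]}

```bash
mkdir -p pics; cat > h.py <<'E'
from workcell import sensors, viewer, env
import numpy as np, cv2
from scipy.spatial.transform import Rotation as R
def rot(a):
    a=np.array(a,float)
    return R.from_matrix(a) if a.shape==(3,3) else (R.from_quat(a) if a.size==4 else R.from_euler('xyz',a,degrees=True))
def ray(p,uv):
    d=np.array([(uv[0]-p['cx'])/p['fx'],(uv[1]-p['cy'])/p['fy'],1]); return rot(p['attitude']).apply(d)
def at_z(p,uv,z=0):
    d=ray(p,uv); o=np.array(p['position']); return o+d*(z-o[2])/d[2]
def proj(p,X):
    c=rot(p['attitude']).inv().apply(np.array(X,float)-np.array(p['position'])); return np.array([p['fx']*c[0]/c[2]+p['cx'],p['fy']*c[1]/c[2]+p['cy']])
def save(p,n): cv2.imwrite('pics/'+n,p['img'][:,:,::-1])
E
python3 - <<'E'
from h import *
np.set_printoptions(precision=1,suppress=True)
print(sensors.state())
for c in ['scene','side']:
    p=viewer.grab_frame(c); save(p,c+'0.png'); print(c,p['position'],p['attitude'],p['fx'])
    for n in ['end_carton','rear_edge','front_edge','row_carton','inner_carton','bookend','foot_tip','rib_grip','dish','bottle','jar','handpiece','flat_carton']:
        z={'foot_tip':1.5,'rib_grip':66}.get(n,0)
        print(n,[(round(r['score'],2),np.round(r['location']),at_z(p,r['location'],z)[:2]) for r in viewer.pinpoint(n,p)][:3])
E
```

```text
{'time_s': 0.0, 'qpos': array([70.2, 18.4, 89.7,  0. , 72. , -1.1]), 'qvel': array([-0. ,  0.1, -0. , -0.1, -0. ,  0. ]), 'effort': array([  0. , -41.2, -23.2,   0.1,   0. ,  -0. ]), 'ee_pos': array([183.8, 544.3, 227.1]), 'ee_rot': array([-179.9,   -0. ,  161.3]), 'force': array([-0.6, -0.5, -0.5]), 'torque': array([0.1, 0. , 0. ]), 'gripper_force': 0.0, 'gripper_width': 91.14493250621473}
scene [ 700.9  135.2 1089.4] [-161.4   -0.1  142.1] 440.75324351539956
end_carton [(0.91, array([347., 139.]), array([ 222.5, -356.8])), (0.63, array([361., 208.]), array([ 324.3, -168.8]))]
rear_edge [(0.79, array([361., 223.]), array([ 353.1, -135.7])), (0.66, array([353., 322.]), array([535. ,  55.8])), (0.66, array([336., 141.]), array([ 249.1, -370.5]))]
front_edge [(0.37, array([272., 293.]), array([ 651.3, -127.1]))]
row_carton [(0.9, array([391., 363.]), array([524.5, 185.9]))]
inner_carton []
bookend [(0.96, array([517., 320.]), array([213. , 299.8])), (0.62, array([305., 254.]), array([ 523. , -156.3]))]
foot_tip [(0.92, array([532., 300.]), array([146.7, 287.6])), (0.6, array([322., 267
[... 1064 characters left out ...]
4, array([258., 232.]), array([ 647. , -131.7]))]
bookend [(0.6, array([307., 231.]), array([ 526.9, -156.6]))]
foot_tip [(0.88, array([433., 448.]), array([162.2, 291. ])), (0.8, array([311., 252.]), array([ 507.3, -103.6])), (0.71, array([293., 300.]), array([528.6,  23.3]))]
rib_grip [(0.9, array([392., 438.]), array([263. , 285.2])), (0.57, array([302., 193.]), array([ 552.1, -226.9]))]
dish [(0.58, array([220., 336.]), array([680.6, 135.6]))]
bottle [(0.95, array([341., 339.]), array([399.6,  93.8]))]
jar [(0.69, array([330., 391.]), array([405.5, 213. ]))]
handpiece [(0.56, array([256., 233.]), array([ 651.4, -127.2]))]
flat_carton [(0.71, array([356.,  94.]), array([ 468.5, -564.4]))]
```

View pics/scene0.png

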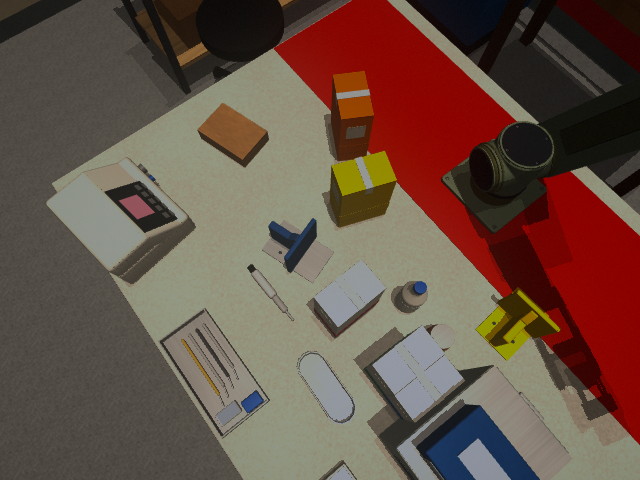

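View pics/side0.png

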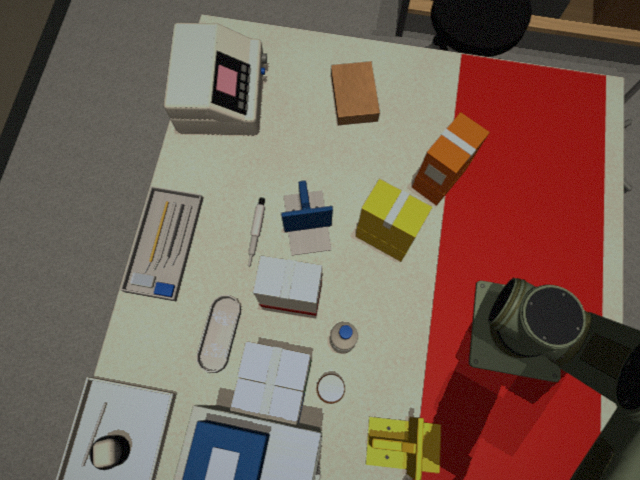

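The scene shows the white red-banded end carton at scene (350,297) / side (288,285). The blue bookend is at scene (295,245) / side (307,215), and the row is at side (272,380). The yellow and orange look-alikes are elsewhere. Next I'll zoom in to find the corners.

```bash
python3 - <<'E'
from h import *
a=viewer.grab_frame('side')['img'][175:315,235:345]; b=viewer.grab_frame('side')['img'][325:435,185:335]
c=np.zeros((600,800,3),np.uint8)
A=cv2.resize(a,None,fx=4,fy=4,interpolation=cv2.INTER_CUBIC); B=cv2.resize(b,None,fx=2.4,fy=2.4,interpolation=cv2.INTER_CUBIC)
c[:560,:440]=A; c[:B.shape[0],440:440+B.shape[1]]=B
s=viewer.grab_frame('scene')['img'][210:340,255:390]; S=cv2.resize(s,None,fx=2.5,fy=2.5,interpolation=cv2.INTER_CUBIC)
c[270:270+S.shape[0],440:440+S.shape[1]]=S
cv2.imwrite('pics/z.png',cv2.convertScaleAbs(c[:,:,::-1],alpha=1.2))
E
```

```text
(no output)
```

View pics/z.png

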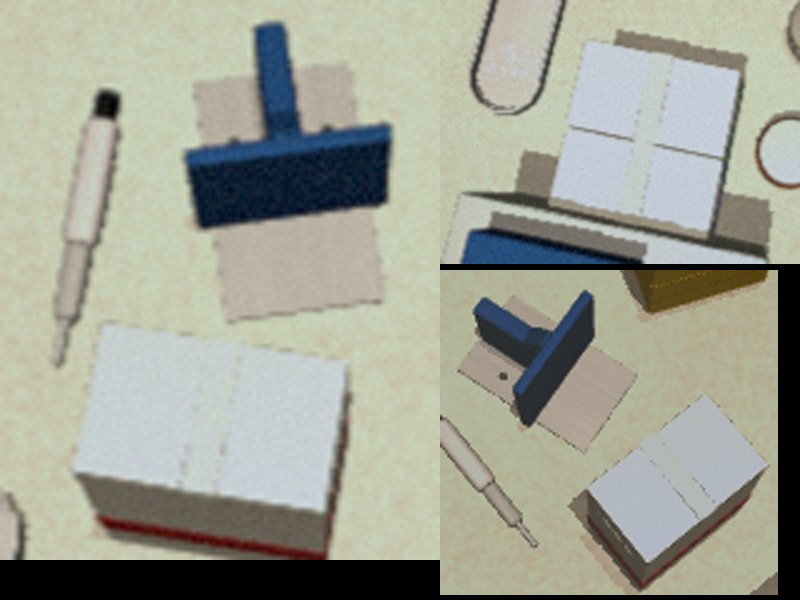

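```bash
cat > m.py <<'E'
from h import *
np.set_printoptions(precision=1,suppress=True)
p=viewer.grab_frame('side'); q=viewer.grab_frame('scene')
def show(n,p,L,z):
    P=np.array([at_z(p,u,z)[:2] for u in L]); print(n,P.mean(0),[np.degrees(np.arctan2(*(P[(i+1)%len(P)]-P[i])[::-1])).round(1) for i in range(len(P))]); print(P)
S=lambda L:[(235+x/4,175+y/4) for x,y in L]
T=lambda L:[(185+(x-440)/2.4,325+y/2.4) for x,y in L]
U=lambda L:[(255+(x-440)/2.5,210+(y-270)/2.5) for x,y in L]
show('end side',p,S([(103,323),(347,364),(325,512),(76,470)]),200)
show('end scene',q,U([(587,490),(708,395),(768,465),(648,562)]),200)
show('row side',p,T([(586,41),(743,69),(727,158),(567,126)]),200)
show('foot side',p,S([(228,322),(383,300),(348,63),(193,85)]),3)
show('foot tip scene',q,U([(587,451),(637,377)]),3)
show('upright top inner side',p,S([(190,157),(390,133)]),120)
E
python3 m.py
```

```text
end side [530.6  17.9] [np.float64(-179.6), np.float64(91.8), np.float64(0.5), np.float64(-88.0)]
[[595.8 -20.6]
 [467.9 -21.4]
 [465.4  56.2]
 [593.1  57.4]]
end scene [532.3  19.9] [np.float64(-179.3), np.float64(90.5), np.float64(0.6), np.float64(-87.8)]
[[598.1 -17.5]
 [468.3 -19.2]
 [467.6  57.5]
 [595.3  58.8]]
row side [522.7 191.6] [np.float64(-179.7), np.float64(90.0), np.float64(-0.7), np.float64(-90.3)]
[[587.9 157.1]
 [457.3 156.5]
 [457.3 227.2]
 [588.3 225.7]]
foot side [ 531.1 -176.3] [np.float64(-161.4), np.float64(-72.2), np.float64(18.9), np.float64(109.1)]
[[ 551.6  -85.6]
 [ 460.4 -116.3]
 [ 509.  -267.8]
 [ 603.5 -235.4]]
foot tip scene [506.6 -98.2] [np.float64(-161.1), np.float64(18.9)]
[[ 551.   -83. ]
 [ 462.3 -113.4]]
upright top inner side [ 525.3 -163.5] [np.float64(-162.5), np.float64(17.5)]
[[ 580.2 -146.2]
 [ 470.4 -180.8]]
```

>>> step_arm(
  plan=[0,0,-1.1,0,0,0.1244,0,0,-1.1,0,0,0.1244,0,0,-1.1,0,0,0.1244,0,0,-1.1,0,0,0.1244,0,0,-1.1,0,0,0.1244],
  hand=0,
  newtons=30,
)

```text
time_s: 2.07
ee_pos: [184.0, 544.7, 283.5]
ee_rot: [180.0, -0.0, 125.3]
force: [-0.2, -0.3, -0.1]
gripper_width: 60.9
gripper_force: 0.0
```

>>> step_arm(
  plan=[0,0,-1.1,0,0,0.1244,0,0,-1.1,0,0,0.1244,0,0,-1.1,0,0,0.1244,0,0,-1.1,0,0,0.1244,0,0,-1.1,0,0,0.1244],
)

```text
time_s: 2.48
ee_pos: [184.0, 544.7, 338.5]
ee_rot: [180.0, -0.0, 89.7]
force: [0.4, 1.0, -0.4]
gripper_width: 27.3
gripper_force: 0.0
```

>>> step_arm(
  plan=[-3.1,2.6,0,0,0,0,-3.1,2.6,0,0,0,0,-3.1,2.6,0,0,0,0,-3.1,2.6,0,0,0,0,-3.1,2.6,0,0,0,0],
)

```text
time_s: 2.9
ee_pos: [314.9, 388.3, 338.1]
ee_rot: [180.0, -0.0, 90.1]
force: [1.0, -0.5, -0.0]
gripper_width: 0.8
gripper_force: 0.0
```

>>> step_arm(
  plan=[-3.1,2.6,0,0,0,0,-3.1,2.6,0,0,0,0,-3.1,2.6,0,0,0,0,-3.1,2.6,0,0,0,0,-3.1,2.6,0,0,0,0],
)

```text
time_s: 3.32
ee_pos: [445.2, 233.2, 338.2]
ee_rot: [180.0, -0.0, 90.1]
force: [1.0, 0.5, -0.4]
gripper_width: 0.6
gripper_force: 0.0
```

>>> step_arm(
  plan=[-3.1,2.6,0,0,0,0,-3.1,2.6,0,0,0,0,-3.1,2.6,0,0,0,0,-3.1,2.6,0,0,0,0,0,0,0,0,0,0],
)

```text
time_s: 3.73
ee_pos: [552.3, 105.7, 337.0]
ee_rot: [179.9, 0.2, 89.7]
force: [-0.6, -0.0, -0.2]
gripper_width: 0.8
gripper_force: 0.0
```

```bash
python3 - <<'E'
from h import *
p=viewer.grab_frame('wrist'); save(p,'w1.png'); print(p['position'],p['attitude'],p['fx'],sensors.state()['ee_pos'])
E
```

```text
[551.68070659 190.34894872 494.47553426] [ 1.62631147e+02 -1.08272828e-01 -3.04478265e-01] 381.02365171318814 [550.21040294 108.3698258  337.04882497]
```

View pics/w1.png

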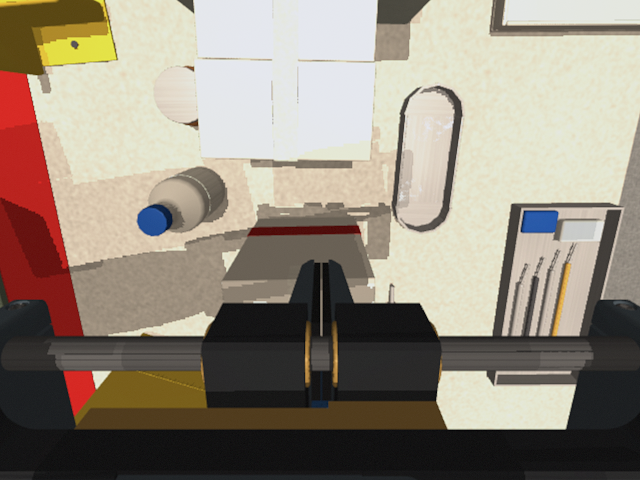

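The wrist view shows the green carton's front top edge from (196,157) to (372,160), and the end carton's rear top edge from (223,281) to (374,281). I'll compute the offset between them.

```bash
python3 - <<'E'
from h import *
p=viewer.grab_frame('wrist')
for u in [(196,157),(372,160),(223,281),(374,281)]: print(at_z(p,u,200).round(1))
for u in [(251,231),(360,231)]: print(at_z(p,u,15).round(1))
E
```

```text
[454.2 161.6 200. ]
[588.7 158.8 200. ]
[466.6  58.3 200. ]
[594.   57.8 200. ]
[457.   45.6  15. ]
[600.5  45.1  15. ]
```

>>> step_arm(
  plan=[-2.95,2.7,0,0,0,0,-2.95,2.7,0,0,0,0,-2.95,2.7,0,0,0,0,0,0,0,0,0,0,0,0,0,0,0,0],
)

```text
time_s: 4.25
ee_pos: [629.7, 23.0, 337.1]
ee_rot: [-179.9, -0.0, 90.0]
force: [0.4, -0.3, -1.2]
gripper_width: 0.9
gripper_force: 0.0
```

>>> step_arm(
  plan=[0,0,3.85,0,0,0,0,0,3.85,0,0,0,0,0,3.85,0,0,0,0,0,3.85,0,0,0,0,0,3.85,0,0,0],
)

```text
time_s: 4.67
ee_pos: [628.0, 25.3, 145.0]
ee_rot: [179.9, -0.1, 90.2]
force: [0.5, -0.2, -0.2]
gripper_width: 0.5
gripper_force: 0.0
```

>>> step_arm(
  plan=[0,0,0,0,0,0,0,0,0,0,0,0],
)

```text
time_s: 4.83
ee_pos: [627.7, 24.6, 144.9]
ee_rot: [-179.8, -0.0, 90.2]
force: [0.4, -0.7, 0.8]
gripper_width: 0.4
gripper_force: 0.0
```

>>> step_arm(
  plan=[-0.9,-0.8,0,0,0,0,0,-0.6,0,0,0,0,0,-0.4,0,0,0,0,0,0,0,0,0,0],
)

```text
time_s: 5.17
ee_pos: [612.5, 13.5, 148.3]
ee_rot: [179.7, -0.0, 90.0]
force: [2.5, 0.6, 0.8]
gripper_width: 0.2
gripper_force: 1.4
```

>>> step_arm(
  plan=[0,-0.2,0,0,0,0,0,-0.2,0,0,0,0,0,-0.2,0,0,0,0],
)

```text
time_s: 5.42
ee_pos: [606.7, 13.7, 146.6]
ee_rot: [179.8, -0.0, 90.1]
force: [4.0, 0.5, 2.4]
gripper_width: 0.8
gripper_force: 2.0
```

```bash
python3 - <<'E'
from h import *
p=viewer.grab_frame('side'); a=p['img'][230:320,220:345]; q=viewer.grab_frame('scene'); b=q['img'][250:350,290:400]
c=np.zeros((600,800,3),np.uint8); A=cv2.resize(a,None,fx=3.2,fy=3.2,interpolation=2); B=cv2.resize(b,None,fx=3.6,fy=3.6,interpolation=2)
c[:A.shape[0],:400]=A; c[:360,400:796]=B
cv2.imwrite('pics/z2.png',c[:,:,::-1]); print(sensors.state()['ee_pos'],sensors.state()['force'])
E
```

```text
[605.6749344   13.72388469 145.79522046] [3.45982662 0.4911469  2.56731057]
```

View pics/z2.png

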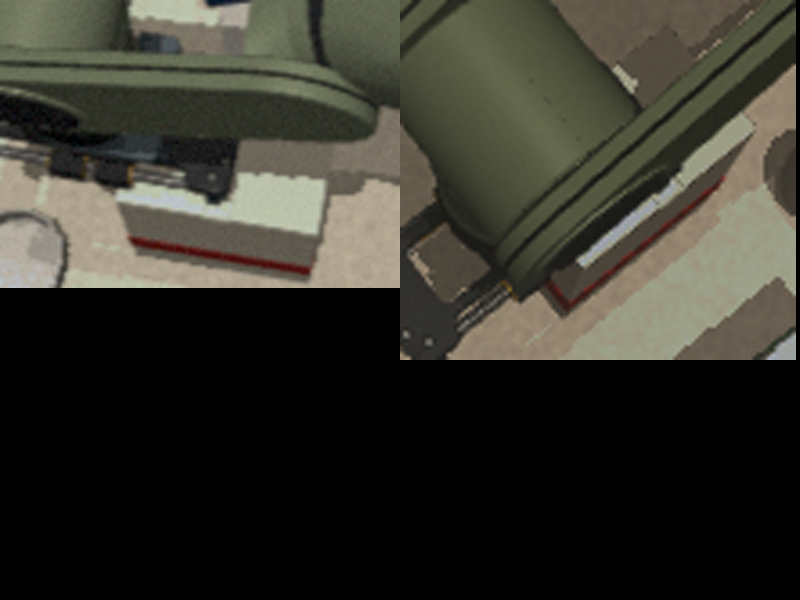

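```bash
python3 - <<'E'
from h import *
p=viewer.grab_frame('side')
for x,y in [(118,200),(321,235)]: print(at_z(p,(220+x/3.2,230+y/3.2),200).round(1))
for z,(x,y) in [(15,(131,240)),(15,(310,270))]: print(at_z(p,(220+x/3.2,230+y/3.2),z).round(1))
E
```

```text
[587.4  56.4 200. ]
[457.2  55.6 200. ]
[599.5  49.9  15. ]
[465.5  48.3  15. ]
```

>>> step_arm(
  plan=[0,2,0,0,0,0,0,0,-3.9,0,0,0,0,0,-3.9,0,0,0,0,0,-3.9,0,0,0,0,0,-3.9,0,0,0],
)

```text
time_s: 5.98
ee_pos: [623.8, 13.8, 301.5]
ee_rot: [-179.7, -0.0, 90.1]
force: [1.0, -0.3, 0.1]
gripper_width: 0.2
gripper_force: 0.0
```

>>> step_arm(
  plan=[-2.2,-3.4,0,0,0,0,-2.2,-3.4,0,0,0,0,-2.2,-3.4,0,0,0,0,0,0,0,0,0,0,0,0,0,0,0,0],
)

```text
time_s: 6.4
ee_pos: [521.1, -52.9, 300.9]
ee_rot: [-179.8, -0.0, 89.9]
force: [0.9, 0.6, -0.2]
gripper_width: 0.5
gripper_force: 0.0
```

```bash
python3 - <<'E'
from h import *
print({k:sensors.state()[k] for k in('ee_pos','ee_rot','force','time_s')})
p=viewer.grab_frame('side'); cv2.imwrite('pics/z3.png',cv2.resize(p['img'][160:430,180:350],None,fx=3,fy=2.2)[:,:,::-1]) 
E
```

```text
{'ee_pos': array([521.12580719, -52.89440421, 300.92231437]), 'ee_rot': array([-1.79810156e+02, -4.94900066e-02,  8.99276765e+01]), 'force': array([ 0.85903699,  0.61215529, -0.17445573]), 'time_s': 6.4}
```

>>> step_arm(
  plan=[0,0,2.5,0,0,0,0,0,2.5,0,0,0,0,0,2.5,0,0,0,0,0,2.5,0,0,0,0.8,0,0,0,0,0],
)

```text
time_s: 6.87
ee_pos: [521.2, -43.8, 195.9]
ee_rot: [-179.3, -0.1, 90.0]
force: [-1.6, 0.8, 0.0]
gripper_width: 0.5
gripper_force: 0.0
```

>>> step_arm(
  plan=[0.5,0,0,0,0,0,0.5,0,0,0,0,0,0.5,0,0,0,0,0,0.5,0,0,0,0,0,0.5,0,0,0,0,0],
)

```text
time_s: 7.28
ee_pos: [524.6, -18.8, 202.9]
ee_rot: [179.8, 0.0, 90.1]
force: [0.4, -1.4, 1.4]
gripper_width: 0.7
gripper_force: 0.8
```

>>> step_arm(
  plan=[0.5,0,0,0,0,0,0.5,0,0,0,0,0,0.5,0,0,0,0,0,0.5,0,0,0,0,0,0.5,0,0,0,0,0],
)

```text
time_s: 7.7
ee_pos: [523.5, 6.3, 201.4]
ee_rot: [-180.0, -0.0, 90.1]
force: [-1.1, -0.9, 0.8]
gripper_width: 0.3
gripper_force: 0.4
```

```bash
python3 - <<'E'
from h import *
print({k:sensors.state()[k] for k in('ee_pos','ee_rot','force','time_s')})
p=viewer.grab_frame('side'); q=viewer.grab_frame('scene');c=np.hstack([cv2.resize(f['img'][160:430],None,fx=.625 if 0 else 1,fy=1)[:, a:a+200] for f,a in((p,180),(q,250))])
cv2.imwrite('pics/z3.png',cv2.resize(c,None,fx=2,fy=2)[:,:,::-1]) 
E
```

```text
{'ee_pos': array([523.45665685,   6.26055089, 201.42463638]), 'ee_rot': array([-1.79991352e+02, -2.38288737e-02,  9.00539937e+01]), 'force': array([-1.05761383, -0.89520372,  0.75028666]), 'time_s': 7.7}
```

View pics/z3.png

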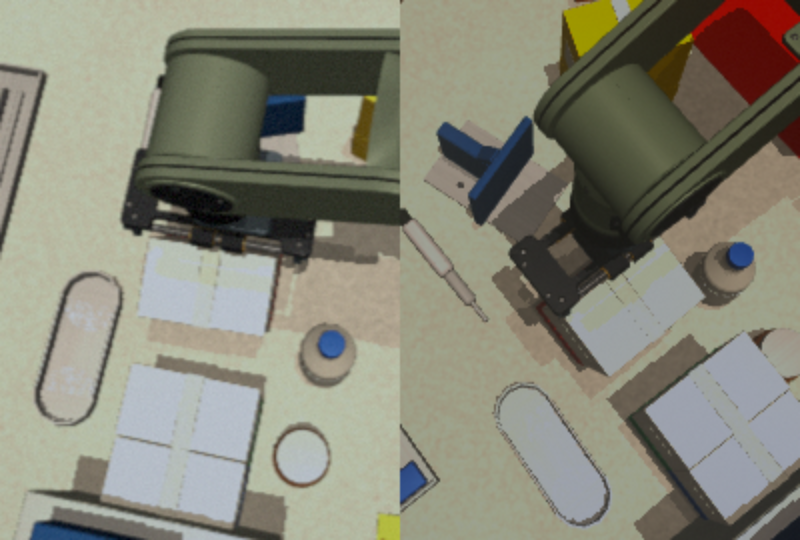

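The carton is tipping about its rear edge, its top still in line with the row and clear of the bottle. I'll keep pushing.

>>> step_arm(
  plan=[0.5,0,0,0,0,0,0.5,0,0,0,0,0,0.5,0,0,0,0,0,0.4,0,0,0,0,0,0.4,0,0,0,0,0],
)

```text
time_s: 8.22
ee_pos: [523.5, 29.2, 201.4]
ee_rot: [-180.0, -0.0, 90.1]
force: [0.6, -0.3, 0.5]
gripper_width: 0.3
gripper_force: 0.0
```

>>> step_arm(
  plan=[0.4,0,0,0,0,0,0.4,0,0,0,0,0,0.4,0,0,0,0,0,0.3,0,0,0,0,0,0,0,0,0,0,0],
)

```text
time_s: 8.63
ee_pos: [523.5, 44.2, 201.4]
ee_rot: [-180.0, -0.0, 90.1]
force: [-0.1, -0.2, -0.8]
gripper_width: 0.7
gripper_force: 0.0
```

>>> step_arm(
  plan=[0,0,0,0,0,0,0,0,0,0,0,0,0,0,0,0,0,0,-1,0,-2,0,0,0,-2,0,-3,0,0,0],
)

```text
time_s: 9.05
ee_pos: [521.7, 14.4, 249.2]
ee_rot: [-179.6, -0.1, 90.2]
force: [0.5, 0.2, 0.7]
gripper_width: 0.4
gripper_force: 0.0
```

>>> step_arm(
  plan=[-3.5,0,-1.2,0,0,0,-3.5,0,-1.2,0,0,0,-3.5,0,-1.2,0,0,0,-3.5,0,-1.2,0,0,0,-3.5,0,-1.2,0,0,0],
)

```text
time_s: 9.47
ee_pos: [523.3, -163.2, 312.2]
ee_rot: [180.0, 0.0, 90.0]
force: [1.2, 0.2, 0.0]
gripper_width: 0.8
gripper_force: 0.0
```

```bash
python3 - <<'E'
from h import *
print({k:sensors.state()[k] for k in('ee_pos','ee_rot','force','time_s')})
p=viewer.grab_frame('side'); q=viewer.grab_frame('scene');c=np.hstack([f['img'][170:440, a:a+200] for f,a in((p,180),(q,250))])
cv2.imwrite('pics/z4.png',cv2.resize(c,None,fx=2,fy=2,interpolation=2)[:,:,::-1]) 
E
```

```text
{'ee_pos': array([ 523.30751803, -163.19822369,  312.18275919]), 'ee_rot': array([1.79979932e+02, 1.77257375e-03, 9.00461364e+01]), 'force': array([1.20942335, 0.20104927, 0.04454937]), 'time_s': 9.4667}
```

View pics/z4.png

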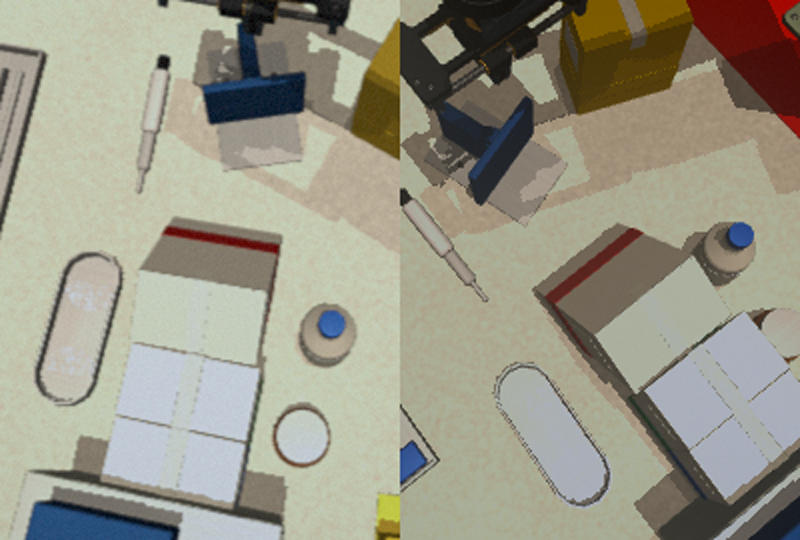

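>>> step_arm(
  plan=[-2.6,1,0,0,0,0,-2.7,1,0,0,0,0,0,0,1,0,0,-0.107,0,0,1,0,0,-0.107,0,0,1,0,0,-0.107],
  hand=7,
)

```text
time_s: 9.98
ee_pos: [543.8, -214.1, 280.4]
ee_rot: [-180.0, -0.1, 108.7]
force: [0.3, -0.2, -0.8]
gripper_width: 31.1
gripper_force: 0.0
```

>>> step_arm(
  plan=[0,0,3,0,0,0,0,0,3,0,0,0,0,0,3,0,0,0,0,0,0,0,0,0,0,0,0,0,0,0],
)

```text
time_s: 10.4
ee_pos: [543.0, -213.5, 190.3]
ee_rot: [-179.8, -0.2, 108.5]
force: [-0.2, -0.5, 0.8]
gripper_width: 64.2
gripper_force: 0.0
```

```bash
python3 - <<'E'
from h import *
np.set_printoptions(precision=1,suppress=True)
print({k:sensors.state()[k] for k in('ee_pos','ee_rot','gripper_width','time_s')})
p=viewer.grab_frame('side')
for x,y in [(172,218),(282,235)]: print('front edge',at_z(p,(180+x/2,170+y/2),39))
for n,z in [('rib_grip',66),('foot_tip',1.5),('bookend',0),('front_edge',39)]:
  for c in ['wrist','side']:
    q=viewer.grab_frame(c)
    print(n,c,[(round(r['score'],2),r['location'],at_z(q,r['location'],z)[:2]) for r in viewer.pinpoint(n,q)][:2])
q=viewer.grab_frame('wrist');save(q,'w2.png')
E
```

```text
{'ee_pos': array([ 543. , -213.5,  190.3]), 'ee_rot': array([-179.8,   -0.2,  108.5]), 'gripper_width': 64.20341046343029, 'time_s': 10.4}
front edge [597.3  -8.7  39. ]
front edge [466.5 -11.6  39. ]
rib_grip wrist [(0.59, [324.8, 232.0], array([ 547.7, -216.6]))]
rib_grip side [(0.67, [303.0, 195.4], array([ 548.1, -221.5])), (0.6, [389.0, 439.7], array([268.1, 289.9]))]
foot_tip wrist []
foot_tip side [(0.83, [435.8, 444.6], array([156.1, 283.8])), (0.75, [310.0, 248.9], array([ 511.3, -110.5]))]
bookend wrist [(0.97, [323.3, 144.9], array([ 527.4, -159.1])), (0.52, [467.4, 153.6], array([ 653.5, -125.1]))]
bookend side [(0.9, [411.4, 445.4], array([208.7, 295. ])), (0.65, [306.6, 232.0], array([ 527.7, -152.7]))]
front_edge wrist []
front_edge side [(0.92, [451.2, 185.3], array([ 192.8, -324.2])), (0.89, [295.1, 280.6], array([529.2, -17. ]))]
```

View pics/w2.png

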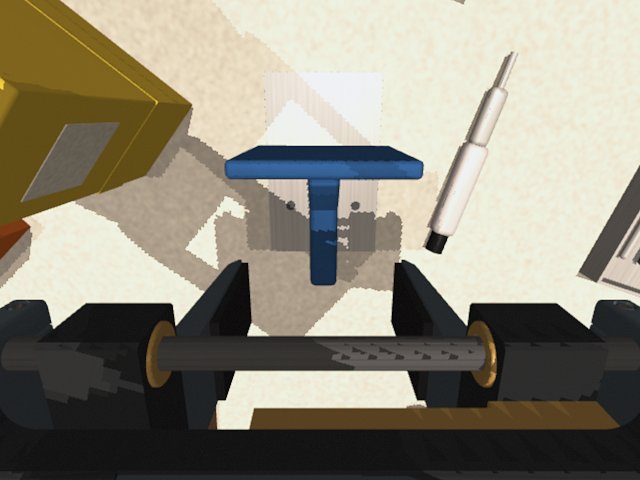

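The rib is centred between the fingers (column about 322) with the right yaw. I'll fit the leaning carton's pose from its corners in both views, because the nudge may have only tilted it.

```bash
cat > fit.py <<'E'
from h import *
from scipy.optimize import least_squares
np.set_printoptions(precision=2,suppress=True)
p=viewer.grab_frame('side'); q=viewer.grab_frame('scene')
obs=[(p,1,-40,0,(266,279)),(p,-1,-40,0,(321,287.5)),(p,1,-40,200,(250,305)),(p,-1,-40,200,(314,315)),(p,1,40,200,(246.5,342.5)),(p,-1,40,200,(308.5,353.5)),
(q,-1,-40,0,(360.5,281.5)),(q,1,-40,0,(317.5,314)),(q,-1,-40,200,(396.5,297.5)),(q,1,-40,200,(348.5,335.5)),(q,-1,40,200,(416.5,315)),(q,1,40,200,(368.5,366))]
def res(v):
    x,y,th,yaw=v; M=R.from_euler('z',yaw)*R.from_euler('x',-th)
    return np.concatenate([proj(c,np.array([x,y,0])+M.apply([65*s,b-40,z]))-u for c,s,b,z,u in obs])
r=least_squares(res,[525,58,.5,0],loss='soft_l1'); print('carton rear-edge x,y,tilt,yawdeg',r.x[:3],np.degrees(r.x[3])); print(res(r.x).reshape(-1,2).T)
row=[(p,1,-35,(245.8,342.1)),(p,-1,-35,(311.25,353.75)),(p,-1,35,(304.6,390.8)),(p,1,35,(237.9,377.5)),(q,-1,-35,(423.5,327.5))]
f=lambda v: np.concatenate([proj(c,np.array([v[0],v[1],200])+R.from_euler('z',v[2]).apply([65*s,b,0]))-u for c,s,b,u in row])
r=least_squares(f,[522,191,0],loss='soft_l1'); print('row',r.x[:2],np.degrees(r.x[2])); print(f(r.x).reshape(-1,2).T)
E
python3 fit.py
```

```text
carton rear-edge x,y,tilt,yawdeg [529.45  60.52   0.49] 1.1037525967030086
[[ 0.69  0.24 -0.23  0.53 -1.34  0.48 -1.47  0.22  0.28 -0.99  0.29  0.63]
 [ 0.21  0.28 -0.29  0.05 -0.   -0.59 -0.73  0.1  -2.39  0.73 10.17  0.32]]
row [522.74 192.23] -0.5711236876273693
[[ 0.35 -0.19 -0.5   0.01 -0.87]
 [-0.23  0.71  0.32  0.5  -3.95]]
```

>>> step_arm(
  plan=[-0.3,0.1,2.6,0,0,0,0,0,2.6,0,0,0,0,0,2.6,0,0,0,0,0,2.6,0,0,0,0,0,2.4,0,0,0],
)

```text
time_s: 11.82
ee_pos: [545.5, -216.8, 62.1]
ee_rot: [-180.0, -0.0, 108.4]
force: [0.4, -0.2, -0.7]
gripper_width: 69.9
gripper_force: 0.0
```

>>> step_arm(
  plan=[0,0,0,0,0,0,0,0,0,0,0,0,0,0,0,0,0,0,0,0,0,0,0,0,0,0,0,0,0,0],
  hand=0,
  newtons=50,
)

```text
time_s: 12.23
ee_pos: [546.8, -217.3, 65.2]
ee_rot: [179.8, 0.1, 108.5]
force: [-0.1, 0.3, -0.4]
gripper_width: 40.0
gripper_force: 0.0
```

>>> step_arm(
  plan=[0,0,0,0,0,0,0,0,0,0,0,0,0,0,0,0,0,0,0,0,0,0,0,0],
)

```text
time_s: 12.57
ee_pos: [546.1, -216.9, 64.0]
ee_rot: [179.9, 0.0, 108.5]
force: [-0.0, 0.6, 3.0]
gripper_width: 19.8
gripper_force: 50.0
```

>>> step_arm(
  plan=[0,0,0,0,0,0.08,0,0,0,0,0,0.08,0,0,0,0,0,0.08,0,0,0,0,0,0.083,0,0,0,0,0,0],
)

```text
time_s: 12.98
ee_pos: [545.8, -216.9, 64.0]
ee_rot: [180.0, 0.0, 89.8]
force: [0.0, 1.0, 3.2]
gripper_width: 19.8
gripper_force: 50.0
```

>>> step_arm(
  plan=[0,-0.8,0,0,0,0,0.5,-0.8,0,0,0,0,1,0,0,0,0,0,1,0,0,0,0,0,0,0,0,0,0,0],
)

```text
time_s: 13.4
ee_pos: [528.9, -191.0, 64.0]
ee_rot: [-180.0, -0.0, 90.1]
force: [-1.1, 1.7, 7.3]
gripper_width: 20.0
gripper_force: 50.0
```

```bash
python3 - <<'E'
from h import *
print({k:sensors.state()[k] for k in('ee_pos','ee_rot','force','time_s')})
q=viewer.grab_frame('wrist');save(q,'w3.png');print(q['position'],q['attitude'])
E
```

```text
{'ee_pos': array([ 528.92418691, -190.98843882,   63.98948719]), 'ee_rot': array([-1.79985078e+02, -1.14149432e-02,  9.00567505e+01]), 'force': array([-1.05624314,  1.70495076,  7.29414477]), 'time_s': 13.4}
[ 528.05382925 -106.8980001   221.82314402] [ 1.62836678e+02 -4.12926223e-03  6.62862160e-02]
```

View pics/w3.png

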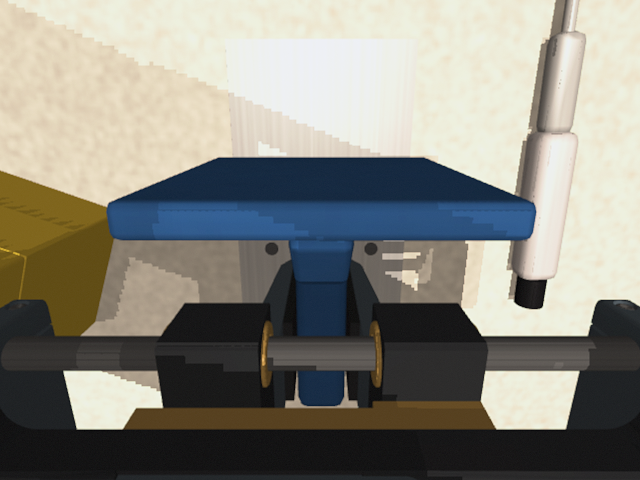

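>>> step_arm(
  plan=[1.2,0,-0.1,0,0,0,2,0,0,0,0,0,2,0,0,0,0,0,2,0,0,0,0,0,2,0,0,0,0,0],
)

```text
time_s: 13.87
ee_pos: [528.9, -99.3, 64.0]
ee_rot: [-179.9, 0.0, 90.0]
force: [0.1, -1.8, 0.4]
gripper_width: 19.9
gripper_force: 50.0
```

>>> step_arm(
  plan=[1,0,0,0,0,0,0.5,0,0,0,0,0,0.4,0,0,0,0,0,0.4,0,0,0,0,0,0.4,0,0,0,0,0],
)

```text
time_s: 14.28
ee_pos: [529.3, -73.5, 64.1]
ee_rot: [-179.9, 0.0, 90.0]
force: [-2.0, -8.5, 0.4]
gripper_width: 19.7
gripper_force: 50.0
```

```bash
python3 - <<'E'
from h import *
p=viewer.grab_frame('side'); q=viewer.grab_frame('wrist');a=cv2.resize(p['img'][200:440,200:350],(375,600),interpolation=2);b=cv2.resize(q['img'],(425,319))
c=np.zeros((600,800,3),np.uint8);c[:,:375]=a;c[:319,375:]=b
s=viewer.grab_frame('scene')['img'][210:380,270:450]; c[319:319+281,375:375+297]=cv2.resize(s,(297,281),interpolation=2)
cv2.imwrite('pics/z5.png',c[:,:,::-1]) 
E
```

View pics/z5.png

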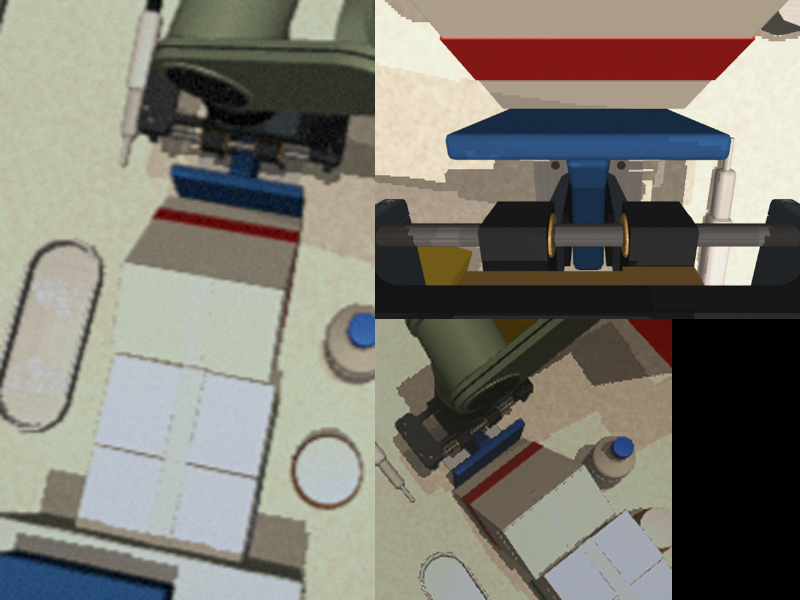

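The blade is under the raised edge and the upright is touching it, with about 8 N of force. I'll keep pushing slowly.

>>> step_arm(
  plan=[0.5,0,0,0,0,0,0.5,0,0,0,0,0,0.5,0,0,0,0,0,0.5,0,0,0,0,0,0.5,0,0,0,0,0],
)

```text
time_s: 14.85
ee_pos: [529.9, -49.6, 64.3]
ee_rot: [-180.0, 0.1, 89.9]
force: [-0.6, -8.1, -3.5]
gripper_width: 19.9
gripper_force: 50.0
```

>>> step_arm(
  plan=[0.5,0,0,0,0,0,0.5,0,0,0,0,0,0.5,0,0,0,0,0,0.5,0,0,0,0,0,0.5,0,0,0,0,0],
)

```text
time_s: 15.27
ee_pos: [529.7, -23.9, 64.1]
ee_rot: [-180.0, 0.1, 89.9]
force: [0.4, -5.1, -3.4]
gripper_width: 19.7
gripper_force: 50.0
```

```bash
cat > edge.py <<'E'
from h import *
def scan():
    p=viewer.grab_frame('side'); g=cv2.cvtColor(p['img'],cv2.COLOR_RGB2HSV)
    for r in range(285,405,5):
        s=g[r].astype(int)
        w=(s[:,1]<45)&(s[:,2]>140); w[:205]=0; w[345:]=0
        k=np.flatnonzero(w)
        if len(k):
            d=np.split(k,np.flatnonzero(np.diff(k)>3)+1); m=[x for x in d if len(x)>15]
            print(r,[(x[0],x[-1],*at_z(p,(x[0]-.5,r),200)[:2].round(0),*at_z(p,(x[-1]+.5,r),200)[:2].round(0)) for x in m])
if __name__=='__main__':
    print({k:sensors.state()[k] for k in('ee_pos','force','time_s')}); scan()
E
python3 edge.py
```

```text
{'ee_pos': array([529.73748238, -23.88424253,  64.13026944]), 'force': array([ 0.36839487, -5.14963615, -3.35729404]), 'time_s': 15.2667}
285 [(np.int64(205), np.int64(255), np.float64(695.0), np.float64(60.0), np.float64(593.0), np.float64(42.0))]
290 [(np.int64(205), np.int64(254), np.float64(693.0), np.float64(70.0), np.float64(593.0), np.float64(52.0))]
295 [(np.int64(205), np.int64(264), np.float64(690.0), np.float64(80.0), np.float64(571.0), np.float64(59.0))]
300 [(np.int64(220), np.int64(257), np.float64(658.0), np.float64(85.0), np.float64(583.0), np.float64(71.0))]
305 [(np.int64(215), np.int64(274), np.float64(666.0), np.float64(96.0), np.float64(547.0), np.float64(75.0))]
310 [(np.int64(213), np.int64(302), np.float64(667.0), np.float64(107.0), np.float64(490.0), np.float64(75.0))]
315 [(np.int64(212), np.int64(237), np.float64(667.0), np.float64(117.0), np.float64(616.0), np.float64(108.0)), (np.int64(241), np.int64(312), np.float64(610.0), np.float64(107.0), np.float64(468.0), np.float64(81.0))]
320 [(np.int64(211), np.int64(235), np.float64(667.0), np.float64(127.0), n
[... 3841 characters left out ...]
p.float64(386.0), np.float64(203.0))]
390 [(np.int64(234), np.int64(296), np.float64(591.0), np.float64(250.0), np.float64(473.0), np.float64(228.0)), (np.int64(306), np.int64(343), np.float64(456.0), np.float64(225.0), np.float64(384.0), np.float64(213.0))]
395 [(np.int64(233), np.int64(301), np.float64(591.0), np.float64(259.0), np.float64(462.0), np.float64(236.0)), (np.int64(321), np.int64(344), np.float64(426.0), np.float64(229.0), np.float64(381.0), np.float64(221.0))]
400 [(np.int64(232), np.int64(300), np.float64(591.0), np.float64(268.0), np.float64(462.0), np.float64(245.0)), (np.int64(304), np.int64(320), np.float64(456.0), np.float64(244.0), np.float64(424.0), np.float64(238.0))]
```

>>> step_arm(
  plan=[0.4,0,0,0,0,0,0.4,0,0,0,0,0,0.4,0,0,0,0,0,0.4,0,0,0,0,0,0.4,0,0,0,0,0],
)

```text
time_s: 15.73
ee_pos: [529.7, -3.7, 64.1]
ee_rot: [-180.0, 0.1, 89.9]
force: [0.2, -4.7, -2.8]
gripper_width: 19.7
gripper_force: 50.0
```

>>> step_arm(
  plan=[0.3,0,0,0,0,0,0.2,0,0,0,0,0,0,0,0,0,0,0,0,0,0,0,0,0],
)

```text
time_s: 16.07
ee_pos: [529.6, 2.2, 64.0]
ee_rot: [-179.9, -0.0, 89.9]
force: [0.7, -4.3, -8.8]
gripper_width: 19.7
gripper_force: 50.0
```

```bash
sed -i 's/range(285,405,5)/range(295,395,6)/; s/^            print(r.*/            print(r,[(int(x[0]),int(x[-1]),*at_z(p,(x[-1]+.5,r),200)[:2].round(1).tolist()) for x in m if 290<x[-1]<335])/' edge.py; python3 edge.py
```

```text
{'ee_pos': array([529.57232363,   2.20627797,  64.03252892]), 'force': array([ 0.69148167, -4.33204132, -8.78619584]), 'time_s': 16.0667}
295 []
301 [(298, 314, 469.6, 52.8)]
307 [(214, 314, 467.4, 64.8)]
313 [(241, 313, 467.2, 77.1)]
319 [(239, 312, 467.1, 89.2)]
325 [(238, 311, 466.9, 101.3), (315, 334, 421.9, 93.2)]
331 [(236, 309, 468.6, 113.6), (314, 330, 427.7, 106.3)]
337 [(260, 308, 468.4, 125.6), (313, 328, 429.6, 118.6)]
343 [(312, 327, 429.6, 130.4)]
349 [(313, 331, 419.9, 140.5)]
355 []
361 [(229, 308, 460.0, 171.0)]
367 []
373 [(205, 305, 461.6, 194.3)]
379 [(248, 318, 434.9, 200.9)]
385 [(278, 303, 461.3, 217.0)]
391 [(234, 300, 464.9, 228.9)]
```

```bash
cat > prof.py <<'E'
from h import *
p=viewer.grab_frame('side')
for x in (480,505,550,570):
    o=[]
    for y in range(50,215,3):
        u=proj(p,[x,y,201]); v=cv2.getRectSubPix(p['img'],(1,1),(float(u[0]),float(u[1])))[0,0]; o.append(f"{y}:{int(v.mean())}")
    print(x,*o)
E
python3 prof.py
```

```text
480 50:112 53:144 56:145 59:144 62:145 65:181 68:189 71:189 74:189 77:190 80:190 83:190 86:189 89:189 92:189 95:189 98:191 101:191 104:190 107:189 110:191 113:189 116:189 119:190 122:190 125:189 128:191 131:191 134:189 137:190 140:191 143:135 146:84 149:87 152:71 155:49 158:152 161:191 164:191 167:192 170:190 173:188 176:189 179:189 182:191 185:188 188:189 191:190 194:187 197:191 200:187 203:189 206:188 209:188 212:189
505 50:26 53:65 56:91 59:87 62:107 65:180 68:189 71:188 74:191 77:190 80:188 83:188 86:188 89:190 92:188 95:189 98:191 101:191 104:192 107:189 110:189 113:190 116:192 119:191 122:189 125:189 128:191 131:189 134:190 137:190 140:193 143:142 146:87 149:86 152:74 155:63 158:175 161:191 164:189 167:189 170:189 173:191 176:189 179:191 182:189 185:188 188:191 191:189 194:189 197:190 200:191 203:189 206:187 209:188 212:191
550 50:28 53:111 56:142 59:139 62:149 65:182 68:189 71:188 74:189 77:189 80:188 83:188 86:191 89:188 92:190 95:190 98:190 101:191 104:188 107:187 110:189 113:189 116:192 119:190 122:190 125:190 128:189 131:190 134:190 137:191 140:189 143:144 146:86 149:81 152:72 155:87 158:180 161:189 164:188 167:189 170:189 173:189 176:188 179:188 182:189 185:189 188:188 191:187 194:189 197:191 200:191 203:188 206:189 209:187 212:191
570 50:118 53:168 56:171 59:161 62:155 65:183 68:188 71:185 74:188 77:188 80:189 83:188 86:189 89:190 92:188 95:189 98:189 101:190 104:191 107:189 110:189 113:188 116:188 119:190 122:186 125:190 128:190 131:188 134:190 137:188 140:191 143:143 146:85 149:81 152:70 155:102 158:183 161:190 164:187 167:187 170:188 173:191 176:190 179:190 182:190 185:187 188:188 191:192 194:188 197:190 200:188 203:190 206:189 209:190 212:189
```

```bash
cat > xed.py <<'E'
from h import *
p=viewer.grab_frame('side')
def prof(y,z,xs): return [int(cv2.getRectSubPix(p['img'],(1,1),tuple(map(float,proj(p,[x,y,z]))))[0,0].mean()) for x in xs]
for y,z in ((85,203),(105,203),(125,203),(170,200),(185,200),(210,200)):
    print(y,'lo',*zip(range(448,478,3),prof(y,z,range(448,478,3))),'\n   hi',*zip(range(574,604,3),prof(y,z,range(574,604,3))))
E
python3 xed.py
```

```text
85 lo (448, 157) (451, 153) (454, 157) (457, 159) (460, 140) (463, 73) (466, 102) (469, 178) (472, 190) (475, 190) 
   hi (574, 188) (577, 191) (580, 188) (583, 188) (586, 187) (589, 186) (592, 189) (595, 184) (598, 176) (601, 172)
105 lo (448, 178) (451, 175) (454, 176) (457, 178) (460, 153) (463, 72) (466, 107) (469, 181) (472, 191) (475, 190) 
   hi (574, 188) (577, 187) (580, 190) (583, 189) (586, 189) (589, 187) (592, 189) (595, 187) (598, 177) (601, 174)
125 lo (448, 173) (451, 178) (454, 176) (457, 177) (460, 150) (463, 81) (466, 104) (469, 176) (472, 190) (475, 187) 
   hi (574, 191) (577, 188) (580, 190) (583, 189) (586, 191) (589, 189) (592, 187) (595, 185) (598, 173) (601, 173)
170 lo (448, 178) (451, 179) (454, 139) (457, 72) (460, 114) (463, 187) (466, 192) (469, 190) (472, 188) (475, 187) 
   hi (574, 189) (577, 189) (580, 187) (583, 190) (586, 189) (589, 175) (592, 171) (595, 172) (598, 174) (601, 174)
185 lo (448, 179) (451, 176) (454, 155) (457, 80) (460, 124) (463, 188) (466, 189) (469, 189) (472, 189) (475, 189) 
   hi (574, 189) (577, 189) (580, 190) (583, 190) (586, 189) (589, 180) (592, 172) (595, 178) (598, 176) (601, 176)
210 lo (448, 176) (451, 179) (454, 173) (457, 93) (460, 98) (463, 175) (466, 190) (469, 189) (472, 187) (475, 192) 
   hi (574, 188) (577, 189) (580, 188) (583, 188) (586, 191) (589, 182) (592, 176) (595, 178) (598, 177) (601, 178)
```

>>> step_arm(
  plan=[0,-0.2,0,0,0,0.003,0,-0.2,0,0,0,0.003,0,-0.2,0,0,0,0.003,0,-0.18,0,0,0,0,0,0,0,0,0,0],
)

```text
time_s: 16.63
ee_pos: [521.2, 2.4, 64.2]
ee_rot: [-179.9, -0.0, 89.4]
force: [0.2, 0.3, -10.1]
gripper_width: 19.8
gripper_force: 50.0
```

```bash
python3 xed.py; python3 prof.py | cut -d' ' -f1,30-42
```

```text
85 lo (448, 155) (451, 152) (454, 139) (457, 83) (460, 134) (463, 191) (466, 190) (469, 189) (472, 189) (475, 191) 
   hi (574, 187) (577, 190) (580, 189) (583, 187) (586, 187) (589, 176) (592, 173) (595, 179) (598, 174) (601, 171)
105 lo (448, 178) (451, 177) (454, 136) (457, 87) (460, 146) (463, 188) (466, 187) (469, 191) (472, 190) (475, 188) 
   hi (574, 190) (577, 190) (580, 189) (583, 187) (586, 188) (589, 174) (592, 171) (595, 176) (598, 175) (601, 173)
125 lo (448, 174) (451, 176) (454, 133) (457, 81) (460, 132) (463, 185) (466, 190) (469, 190) (472, 190) (475, 189) 
   hi (574, 192) (577, 189) (580, 191) (583, 188) (586, 189) (589, 179) (592, 174) (595, 174) (598, 173) (601, 172)
170 lo (448, 180) (451, 179) (454, 136) (457, 74) (460, 115) (463, 186) (466, 191) (469, 191) (472, 189) (475, 189) 
   hi (574, 191) (577, 189) (580, 189) (583, 189) (586, 188) (589, 176) (592, 170) (595, 177) (598, 175) (601, 175)
185 lo (448, 178) (451, 177) (454, 155) (457, 79) (460, 126) (463, 188) (466, 189) (469, 188) (472, 189) (475, 188) 
   hi (574, 188) (577, 187) (580, 187) (583, 190) (586, 190) (589, 179) (592, 169) (595, 179) (598, 176) (601, 177)
210 lo (448, 176) (451, 179) (454, 172) (457, 94) (460, 98) (463, 175) (466, 188) (469, 189) (472, 189) (475, 190) 
   hi (574, 187) (577, 190) (580, 187) (583, 189) (586, 189) (589, 182) (592, 172) (595, 177) (598, 178) (601, 177)
480 134:190 137:191 140:190 143:148 146:88 149:86 152:77 155:53 158:150 161:190 164:188 167:189 170:189
505 134:191 137:191 140:191 143:154 146:86 149:87 152:76 155:64 158:177 161:190 164:188 167:190 170:190
550 134:189 137:189 140:191 143:141 146:85 149:81 152:73 155:83 158:179 161:189 164:186 167:189 170:189
570 134:189 137:189 140:190 143:134 146:87 149:81 152:68 155:98 158:184 161:190 164:190 167:189 170:189
```

>>> step_arm(
  plan=[0,0,0.07,0,0,0,0.3,0,0,0,0,0,0.3,0,0,0,0,0,0.3,0,0,0,0,0,0.2,0,0,0,0,0],
)

```text
time_s: 17.15
ee_pos: [522.6, 13.1, 64.1]
ee_rot: [180.0, 0.0, 89.4]
force: [0.9, -4.5, -4.2]
gripper_width: 19.6
gripper_force: 50.0
```

>>> step_arm(
  plan=[0.15,0,0,0,0,0,0.15,0,0,0,0,0,0,0,0,0,0,0],
)

```text
time_s: 17.4
ee_pos: [522.7, 15.5, 64.1]
ee_rot: [180.0, 0.1, 89.4]
force: [0.3, -8.4, -4.1]
gripper_width: 19.6
gripper_force: 50.0
```

>>> step_arm(
  plan=[0.1,0,0,0,0,0,0.1,0,0,0,0,0,0,0,0,0,0,0],
)

```text
time_s: 17.65
ee_pos: [522.7, 16.0, 64.2]
ee_rot: [179.9, 0.2, 89.4]
force: [-0.8, -14.4, -1.4]
gripper_width: 19.8
gripper_force: 50.0
```

>>> step_arm(
  plan=[0.1,0,0,0,0,0,0,0,0,0,0,0],
)

```text
time_s: 17.82
ee_pos: [522.7, 16.1, 64.2]
ee_rot: [180.0, 0.3, 89.4]
force: [0.2, -18.7, -2.1]
gripper_width: 19.7
gripper_force: 50.0
```

```bash
python3 xed.py|grep -A1 -E '^(85|125|170|210)'; python3 prof.py | cut -d' ' -f1,5-8,30-42
```

```text
85 lo (448, 155) (451, 153) (454, 157) (457, 126) (460, 110) (463, 187) (466, 191) (469, 188) (472, 188) (475, 189) 
   hi (574, 186) (577, 187) (580, 189) (583, 188) (586, 186) (589, 183) (592, 174) (595, 175) (598, 174) (601, 172)
--
125 lo (448, 174) (451, 176) (454, 167) (457, 88) (460, 101) (463, 174) (466, 190) (469, 189) (472, 187) (475, 189) 
   hi (574, 186) (577, 187) (580, 188) (583, 189) (586, 189) (589, 182) (592, 165) (595, 173) (598, 173) (601, 171)
170 lo (448, 178) (451, 179) (454, 165) (457, 84) (460, 104) (463, 182) (466, 188) (469, 189) (472, 188) (475, 187) 
   hi (574, 188) (577, 187) (580, 188) (583, 187) (586, 189) (589, 180) (592, 174) (595, 175) (598, 173) (601, 174)
--
210 lo (448, 176) (451, 174) (454, 173) (457, 98) (460, 104) (463, 174) (466, 189) (469, 186) (472, 188) (475, 188) 
   hi (574, 185) (577, 187) (580, 190) (583, 186) (586, 187) (589, 179) (592, 161) (595, 175) (598, 175) (601, 177)
480 59:75 62:63 65:84 68:103 134:191 137:190 140:190 143:189 146:189 149:189 152:189 155:186 158:153 161:188 164:187 167:189 170:188
505 59:54 62:36 65:29 68:28 134:189 137:188 140:187 143:188 146:187 149:189 152:191 155:186 158:159 161:188 164:188 167:187 170:187
550 59:53 62:72 65:119 68:150 134:188 137:188 140:189 143:189 146:186 149:188 152:190 155:171 158:173 161:188 164:190 167:187 170:188
570 59:69 62:85 65:110 68:153 134:187 137:187 140:189 143:188 146:189 149:188 152:189 155:176 158:179 161:188 164:188 167:188 170:188
```

>>> step_arm(
  plan=[0,0,0,0,0,0,0,0,0,0,0,0,0,0,0,0,0,0,0,0,0,0,0,0,0,0,0,0,0,0],
  hand=6,
)

```text
time_s: 18.33
ee_pos: [522.6, 19.8, 64.1]
ee_rot: [179.9, -0.0, 89.4]
force: [-0.3, -0.8, -1.7]
gripper_width: 50.1
gripper_force: 0.0
```

>>> step_arm(
  plan=[-0.3,0,-1,0,0,0,0,0,-2,0,0,0,0,0,-3,0,0,0,0,0,-3,0,0,0,0,0,-3,0,0,0],
)

```text
time_s: 18.75
ee_pos: [522.0, 16.2, 185.8]
ee_rot: [180.0, -0.0, 89.4]
force: [0.2, 0.2, 0.5]
gripper_width: 60.1
gripper_force: 0.0
```

>>> step_arm(
  plan=[-2,0,-3,0,0,0,-3.5,0,-2,0,0,0,-4,0,0,0,0,0,-4,0,0,0,0,0,-4,0,0,0,0,0],
)

```text
time_s: 19.17
ee_pos: [520.4, -160.3, 235.4]
ee_rot: [179.9, 0.0, 89.5]
force: [0.5, -0.0, -0.0]
gripper_width: 59.8
gripper_force: 0.0
```

```bash
python3 - <<'E'
from h import *
p=viewer.grab_frame('side'); save(p,'fin.png')
for n,z in [('dish',0),('bottle',0),('jar',0),('handpiece',0),('flat_carton',0),('bookend',0),('rib_grip',66),('inner_carton',0),('row_carton',0),('end_carton',0)]:
    print(n,[(round(r['score'],2),at_z(p,r['location'],z)[:2].round(0)) for r in viewer.pinpoint(n,p)][:3])
E
python3 xed.py|grep -A1 -E '^(85|125|170|210)'; python3 prof.py | cut -d' ' -f1,2-15,30-42
```

```text
dish [(0.73, array([678., 129.]))]
bottle [(0.8, array([399.,  95.])), (0.28, array([523.,  -2.]))]
jar [(0.85, array([403., 213.]))]
handpiece [(0.82, array([ 652., -131.]))]
flat_carton []
bookend [(0.94, array([210., 297.])), (0.62, array([521.,  76.]))]
rib_grip [(0.92, array([531.,   9.])), (0.88, array([268., 294.])), (0.26, array([413., 209.]))]
inner_carton []
row_carton []
end_carton [(0.92, array([ 333., -184.])), (0.81, array([ 218., -354.]))]
85 lo (448, 186) (451, 185) (454, 188) (457, 155) (460, 121) (463, 196) (466, 202) (469, 201) (472, 202) (475, 198) 
   hi (574, 200) (577, 200) (580, 200) (583, 201) (586, 199) (589, 195) (592, 186) (595, 187) (598, 187) (601, 182)
--
125 lo (448, 185) (451, 188) (454, 177) (457, 95) (460, 107) (463, 186) (466, 203) (469, 201) (472, 202) (475, 201) 
   hi (574, 203) (577, 201) (580, 202) (583, 201) (586, 201) (589, 196) (592, 177) (595, 184) (598, 184) (601, 184)
170 lo (448, 189) (451, 190) (454, 176) (457, 88) (460, 112) (463, 196) (466, 201) (469, 200) (472, 201) (475, 203) 
   hi (574, 199) (577, 201) (580, 201) (583, 204) (586,
[... 411 characters left out ...]
201 140:201 143:201 146:199 149:203 152:203 155:200 158:157 161:202 164:203 167:201 170:202
505 50:57 53:57 56:54 59:51 62:42 65:41 68:34 71:34 74:27 77:131 80:203 83:201 86:200 89:201 134:201 137:201 140:203 143:201 146:201 149:202 152:200 155:195 158:178 161:202 164:202 167:202 170:201
550 50:186 53:187 56:186 59:183 62:185 65:183 68:185 71:187 74:178 77:172 80:201 83:200 86:201 89:201 134:202 137:202 140:201 143:203 146:200 149:201 152:202 155:178 158:184 161:201 164:202 167:200 170:201
570 50:187 53:186 56:186 59:188 62:187 65:189 68:187 71:188 74:181 77:187 80:200 83:199 86:199 89:200 134:203 137:202 140:200 143:200 146:200 149:200 152:203 155:168 158:187 161:201 164:199 167:200 170:201
```

```bash
python3 -c "
from workcell import env
print(env.job_done())"
```

```text
the job is handed in; nothing more can be done
None
```

I handed the job in at about 19 s. By camera measurement, the red-banded carton stands upright on the bookend's foot, in line with the row and with no gap visible on the row side. On the bookend side I pushed it up firmly (about 19 N) but could not check for a gap in the pictures. My early sideways nudge to line it up failed, so I corrected it by about 7 mm once it stood on the foot.

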